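# Latch an icon panel into the drying rack

## Robot

A 6-joint arm with a two-finger parallel gripper is mounted at the origin on the work surface. World frame = base frame: x ahead of the robot, y to its left, z up, the work surface at z = 0. Lengths are in m, angles in rad, forces in N, time in s.
With the tool pointing down it reaches from about 0.375 to 0.9 m from the base axis. Payload 3.1 kg.
Tool frame: the origin (TCP) lies between the finger pads; the fingertips stand 8 mm ahead of it and the grasp point (between the pads) lies 11 mm behind it; z points along the fingers, y is the line along which they close (so a half turn about z gives the same grasp; the last joint's range is limited). The gripper opens to 87 mm and grips with 3 to 60 N. Pads are 19 mm wide; open, the fingers measure 117 mm over their backs; the gripper's body (75 mm by 190 mm) begins 51 mm behind the grasp point.
Start: joints at [-1.345, 0.527, 1.433, -0, 1.181, -0.178], TCP at [0.246, -0.575, 0.231] pointing down, gripper open.
Joint ranges: [-3.08, 3.08], [-0.75, 2.2], [0.22, 2.44], [-1.43, 4.57], [0, 2.65], [-2.85, 2.85]. Speed limits (rad/s): [2.79, 2.79, 3.14, 3.14, 3.14, 3.14].

## Interface

Orientations are given as a unit quaternion [x, y, z, w].
In Python, from rig import robot, vision, job gives the robot as it stands.
- The arm moves only by the shell command python3 -m handwheel 'ROWS' [OPENING] [FORCE]. ROWS is JSON, a list of rows, each a list of 4 numbers: the shift along the tool's x, y, z as a fraction of full scale, then the turn about the tool's z as a fraction of full scale. A call has 1 to 20 rows; each row is the pose to reach, as a shift and turn from the pose commanded when the call began, along the tool's axes at that moment, turning the shorter way round; what a row does not reach only later rows make up. Full scale, the value 1, is 300 mm for a shift and 2 pi rad for a turn. A row lasts 1/12 s, in which the tool goes at most 41.7 mm and 7.16 degrees, less where a joint would pass 70% of its speed; a pose out of reach is approached as far as the arm can. A call with a number of a shift or a turn outside -1 to 1 is refused whole. A call with a gripper value outside its range is refused whole. OPENING is the opening in per cent of the stroke, from 0 (shut) to 100 (fully open), set as the call begins (- or left out, the last holds). The fingers move at their own pace and stop on an object; FORCE is the grip in N (left out, the last holds). Time passes only in rows, so rows that repeat a pose let the fingers close. It gives the time, the measured TCP pose, the force, the opening and the grip force at its end, in the units of the state.
- robot.get_obs(): the state, without advancing time (a new reading comes with each control period).
- vision.camera(name): name is "scene" or "side" or "wrist"; returns a dict with "frame" (480x640x3 uint8, red, green, blue), "K" (3x3 intrinsics, pixels), "cam_to_world" (4x4, takes a point from camera to world coordinates); the wrist camera has in their place "hand_eye" (4x4, takes a point from camera to tool coordinates, whose origin is the TCP and whose axes are the flange's). Camera axes: x right, y down, z forward; pixel columns grow to the right and rows downward; lengths in m; the calibration is good to about 2 mm. The wrist camera is an equidistant fisheye: a pixel r from the principal point sees the ray r / f radians off the axis. A picture is of the moment at which its call begins: read the wrist's pose just before it. There is no depth.
- job.hand_in(): hands the job in; it is judged then, once.
Trained networks look in the newest picture that a camera, given by its name, has taken for a name from the list of things; names that differ only in an ending like _2 or _b are one class to them, and where a whole thing is asked for, a point or a joint stands for the part that bears it (a point fixed in the world has none). Each returns a list of dicts, best first, with "conf" (0 to 1); they miss things now and then, are a little off and sometimes report something else, mostly with a low value. They report only what shows in the picture. A call takes as long as a camera call. They do not tell look-alikes from the thing itself.
- vision.look_for(camera, label): "point" ([row, column] in pixels, amid what is visible of it).
- vision.outline_of(camera, label): "mask" (480x640 bool, what is visible of it) and "point" ([row, column] in pixels, amid what is visible of it).
The state is a dict: "time": time; "q": joint angles; "joint_velocities": joint speeds; "joint_torque": joint torques, N m; "position": TCP position; "tool_rot": TCP orientation; "ft_force": force on the tool from outside, world axes, zero at the start; "moment": the same for the moment, N m; "grip_width": finger opening in m; "grip_force": force on a finger pad.
Only numpy, scipy, OpenCV 4.12 (cv2) and the standard library are available. Lean on these libraries where they do the work, as an engineer would, in place of code of your own. Each camera call takes 0.05 s, during which the arm holds its last target. There are 200 camera calls.

## Task

Take the icon panel up out of its felt-lined stand and slide it upright into the mouth of the empty bay of the drying rack, so that the batten on its back lifts the drop catch on the way in. Ease it fully home against the felt stop until the catch has dropped behind it, then let go; be gentle, for the gesso chips if the panel is rammed against the rack. Keep the gripper off the bays and their catches, and leave the other panel and the things on the table as they are.

Things in the scene. Friction and masses are not known exactly. Their poses are not given: they have to be found in the camera images.
- panel: the icon panel to put away: board 120 mm long (x), 18 mm thick (y), 140 mm tall (z), 0.19 to 0.31 kg, upright on its lower edge. Origin: centre of its underside. +x: the edge that leads into the bay; +y: painted face; -y: back, with two battens across its full length, each 10 mm proud of the back (y -9 to -19 mm), at z 30 to 42 and z 82 to 94 mm.
- panel_top (a point): middle of the panel's top edge, 140 mm above its origin. Grip across the 18 mm thickness here, near the middle of the length, finger tips staying above the upper batten (tips 30 to 42 mm below this point).
- panel_batten (a point): middle of the top edge of the lower batten (the one that works the catch): x 0, y -14, z 42 mm in the panel's frame; the batten's ends are at x -60 and +60 mm.
- stand: fixed wooden stand in which the panel starts: block 100 x 64 mm, 34 mm high, with a slot 22 mm wide along its x axis, floor 10 mm above the origin (centre of its underside). The panel stands in it with the same axes, up to 12 mm off centre along the slot; lifted straight up 40 mm it is clear.
- bay: the empty bay, fixed, one of two alike on the rack's board, 100 mm apart; its measured pose is that of the groove. The panel slides in along +x in line with this frame (face +y, battens -y), y 0. Groove floor z 12 mm, 21 mm wide between waxed cheeks 24 mm high. On it an end frame (stop, keeper, catch) is clamped where it suits; that setting is not measured.
- bay_mouth (a point): centre of the groove's floor at the mouth: x -80, y 0, z 12 mm in the bay's frame. The cheeks flare here to about 38 mm apart and narrow to 21 mm at x -62 mm. The end frame's felt-faced rigid stop post stands at x 51 to 69 mm, so the panel is home with its origin anywhere from x -9 to +9 mm: push until it is felt to meet the stop.
- bay_back (a point): centre of the groove's floor 60 mm beyond the bay's origin (x 60, y 0, z 12 mm), about where the stop is. The end frame's keeper bar bridges the slot from 24 mm in front of the stop's face: underside z 158 mm, 6 mm above a panel standing in the groove, top z 172 mm, 48 mm wide, so the panel cannot be lowered in from above. Side lips in front of the stop (12 mm) leave the panel 4 mm each side.
- catch (a joint): the empty bay's drop catch, on the back (-y) side: steel arm (0.09 to 0.14 kg) hinged on the end frame, its nose across the lower batten's path. 0: hanging at rest; grows as it lifts (rad), 0.15 to 0.2 riding on the batten. Its ramp meets the panel when that is 148 to 168 mm short of x 0; 1 to 2 N lift it. It drops to 0 when the panel is within 2 mm of the stop.
- bay_other: the other, full bay of the rack, of the same make and axes.
- panel_other: another finished panel, of the same size, latched in the other bay; leave it alone.
- brush_jar: glass jar, 70 mm across and 100 mm high, with brushes standing in it to 195 mm; leave it alone.
- water_jar: open glass jar, 72 mm across, 95 mm high; leave it alone.
- saucer: white saucer, 124 mm across, 16 mm high; leave it alone.
- pigment_jar: small closed pigment jar, 48 mm across, 55 mm high; leave it alone.
- pigment_jar_b: another small closed pigment jar, 48 mm across, 55 mm high; leave it alone.
- lining_brush: fine brush lying flat, 195 mm long, 9 mm thick; leave it alone.
- paint_tube: metal paint tube lying flat, 90 mm long, 16 mm high; leave it alone.
- magnifier: hand magnifier lying flat, 155 mm long, 12 mm high; leave it alone.
Things that resemble listed ones, but are neither listed nor needed, are in the scene too. What is shaped like the panel but green is not meant. Several things have the shape of the stand; the one meant has the colours described above.

How it is judged:
By the outcome, as a careful person would: the job done as asked, in the order asked, and still so for the second after the job is handed in, with the robot touching nothing.
It also fails if it takes over 51 s, if anything falls off the work surface, if the arm or the gripper's body presses on something with over 40 N, if the wrist force passes 120 N, or if a joint passes its speed limit or range.

## Working session

There is one attempt and no reset: what is moved stays moved. The work goes in short steps, Python scripts to look and compute and a shell command to move; the robot and the scene stay as the last step left them, time stands still between calls to the robot, and variables do not carry over. Pictures are saved under pics/ and viewed, at most 10 in all, crops included, and the job is handed in when it is done.

```bash
mkdir -p pics; ls
python3 - <<'E'
from rig import robot, vision, job
import cv2,numpy as np
o=robot.get_obs(); print({k:np.round(v,3).tolist() for k,v in o.items()})
for c in ["scene","side"]:
    d=vision.camera(c); cv2.imwrite(f"pics/{c}0.png",d["frame"][:,:,::-1])
    print(c,d["K"].tolist(),np.round(d["cam_to_world"],4).tolist())
    for l in ["panel","stand","bay","catch","panel_top","panel_batten","bay_mouth","bay_back"]:
        try: print(l,[(np.round(r["point"]).tolist(),round(r["conf"],2)) for r in vision.look_for(c,l)])
        except Exception as e: print(l,e)
E
```

```text
pics
{'time': 0.0, 'q': [-1.345, 0.528, 1.434, -0.0, 1.181, -0.179], 'joint_velocities': [-0.0, 0.0, 0.001, 0.001, -0.001, -0.0], 'joint_torque': [0.0, -44.004, -17.659, 0.063, 0.058, -0.0], 'position': [0.245, -0.574, 0.23], 'tool_rot': [0.98, 0.201, -0.0, -0.001], 'ft_force': [-0.139, -0.168, -0.226], 'moment': [-0.061, 0.014, -0.042], 'grip_force': 0.0, 'grip_width': 0.087}
scene [[573.8190338748291, 0.0, 317.77459447340624], [0.0, 573.8190338748291, 243.48789542658398], [0.0, 0.0, 1.0]] [[0.8413, 0.3826, -0.3819, 1.0973], [0.5405, -0.5804, 0.6091, -1.0069], [0.0114, -0.7188, -0.6951, 1.0826], [0.0, 0.0, 0.0, 1.0]]
panel [([269.0, 260.0], 0.92), ([221.0, 282.0], 0.66), ([293.0, 151.0], 0.65)]
stand [([294.0, 266.0], 0.98), ([234.0, 227.0], 0.88)]
bay [([197.0, 405.0], 0.97)]
catch [([192.0, 378.0], 0.72), ([209.0, 394.0], 0.5), ([266.0, 258.0], 0.22)]
panel_top [([224.0, 283.0], 0.88), ([264.0, 258.0], 0.76), ([290.0, 150.0], 0.62)]
panel_batten [([290.0, 149.0], 0.96), ([269.0, 258.0], 0.95), ([223.0, 281.0], 0.57)]
bay_mouth [([198.0, 407.0], 0.76)]
bay_back [([195.0, 404.0], 0.77)]
side [[446.83508574681457, 0.0, 320.37153924938156], [0.0, 446.83508574681457, 228.91709382314764], [0.0, 0.0, 1.0]] [[-0.9901, -0.0781, 0.1169, 0.4142], [-0.1397, 0.6421, -0.7537, 0.6076], [-0.0162, -0.7626, -0.6467, 0.7281], [0.0, 0.0, 0.0, 1.0]]
panel [([161.0, 422.0], 0.97), ([192.0, 351.0], 0.76), ([246.0, 370.0], 0.59)]
stand [([251.0, 428.0], 0.65), ([215.0, 340.0], 0.6)]
bay [([360.0, 233.0], 0.62), ([227.0, 211.0], 0.42), ([315.0, 248.0], 0.28)]
catch [([317.0, 246.0], 0.84), ([227.0, 209.0], 0.73)]
panel_top [([190.0, 349.0], 0.92), ([163.0, 417.0], 0.63), ([248.0, 368.0], 0.56)]
panel_batten [([164.0, 419.0], 0.89), ([246.0, 370.0], 0.7), ([193.0, 348.0], 0.66)]
bay_mouth [([218.0, 341.0], 0.68), ([361.0, 235.0], 0.67), ([323.0, 302.0], 0.31)]
bay_back [([358.0, 234.0], 0.81), ([213.0, 420.0], 0.38)]
```

View pics/scene0.png

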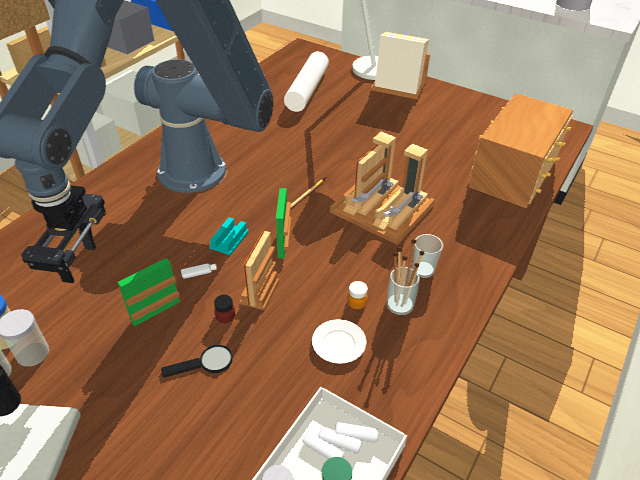

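View pics/side0.png

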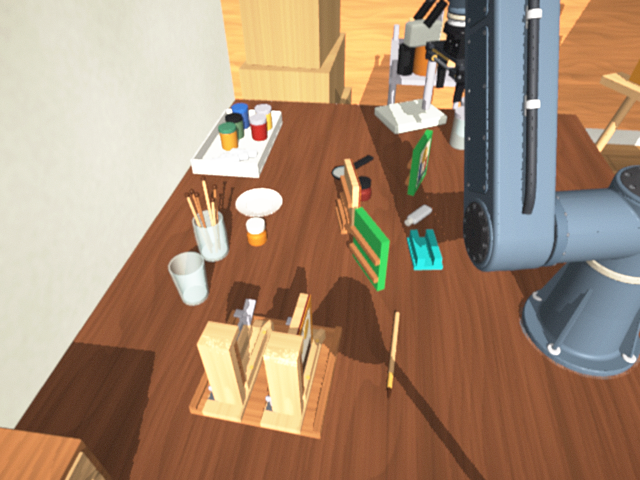

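Candidates for the panel: the wooden one at scene (row 269, col 260), a green one at (221,282) and a green one at (293,151). The wooden one in the wooden stand (294,262) is the one described; the teal stand at (234,227) is a decoy. The empty bay is the right-hand one at about (205,405), since the left bay (185,375) holds a panel. I'll check that in close crops.

Run:
```python
import cv2,numpy as np
s=cv2.imread("pics/scene0.png");t=cv2.imread("pics/side0.png")
f=lambda im,x,y,w,h,k:cv2.resize(im[y:y+h,x:x+w],None,fx=k,fy=k,interpolation=cv2.INTER_CUBIC)
a=f(s,325,125,120,120,5); cv2.imwrite("pics/c_rack.png",np.hstack([f(s,325,125,120,120,4.5)[:540,:400*2], f(s,230,220,55,120,4.5)]))
cv2.imwrite("pics/c_side.png",np.hstack([f(t,185,285,155,155,3.6),f(t,330,145,62,155,3.6)]))
for n in("c_rack","c_side"):print(cv2.imread(f"pics/{n}.png").shape)
```

```text
(540, 788, 3)
(558, 781, 3)
```

View pics/c_rack.png

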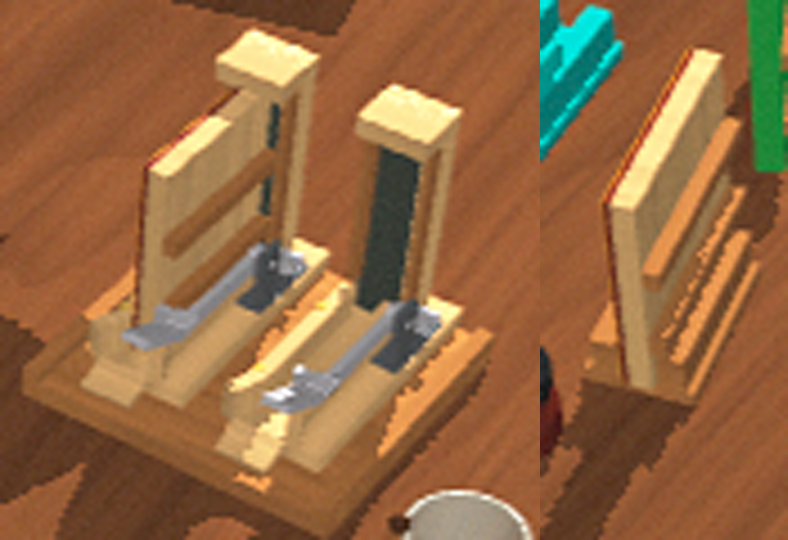

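View pics/c_side.png

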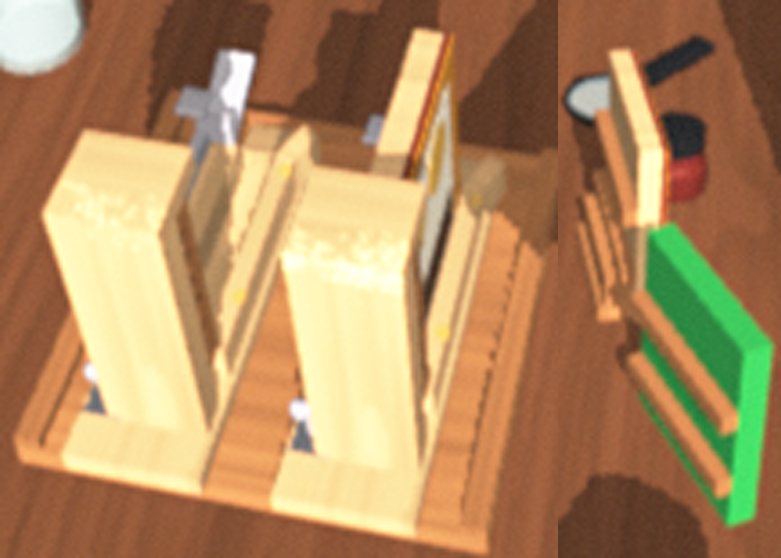

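The crops confirm it: the cream panel has brown battens on the back towards the scene camera, and its far end is +x. The right-hand bay in the scene view is empty, with its mouth towards the lower left. Next I'll work out positions from corner pixels at known heights.

```bash
cat > h.py <<'E'
import numpy as np, cv2
from scipy.optimize import least_squares
from scipy.spatial.transform import Rotation as R
C={"scene":(573.819,317.775,243.488,np.array([[0.8413,0.3826,-0.3819,1.0973],[0.5405,-0.5804,0.6091,-1.0069],[0.0114,-0.7188,-0.6951,1.0826],[0,0,0,1]])),
"side":(446.835,320.372,228.917,np.array([[-0.9901,-0.0781,0.1169,0.4142],[-0.1397,0.6421,-0.7537,0.6076],[-0.0162,-0.7626,-0.6467,0.7281],[0,0,0,1]]))}
def proj(c,P):
    f,u,v,T=C[c]; p=(np.atleast_2d(P)-T[:3,3])@T[:3,:3]; return np.c_[u+f*p[:,0]/p[:,2],v+f*p[:,1]/p[:,2]]
def onz(c,px,z):
    f,u,v,T=C[c]; d=T[:3,:3]@[(px[0]-u)/f,(px[1]-v)/f,1]; return T[:3,3]+d*(z-T[2,3])/d[2]
def world(p,L):
    c,s=np.cos(p[2]),np.sin(p[2]); L=np.atleast_2d(L)
    return np.c_[p[0]+c*L[:,0]-s*L[:,1],p[1]+s*L[:,0]+c*L[:,1],L[:,2]]
def fit(obs,p0):  # obs: (cam, px, py, X,Y,Z local)
    f=lambda p:np.concatenate([proj(o[0],world(p,o[3:]))[0]-o[1:3] for o in obs])
    r=least_squares(f,p0,x_scale=[.01,.01,.02],loss="soft_l1"); return r.x,np.round(r.fun,1)
E
python3 - <<'E'
from h import *
a=lambda x,y:(230+(x-540)/4.5,220+y/4.5); b=lambda x,y:(330+(x-558)/3.6,145+y/3.6)
h,t=.06,.009
O=[("scene",*a(635,208),-h,-t,.15),("scene",*a(608,205),-h,t,.15),("scene",*a(697,48),h,t,.15),("scene",*a(722,55),h,-t,.15),
("scene",*a(626,383),-h,t,.01),("scene",*a(652,388),-h,-t,.01),
("side",*b(612,52),-h,-t,.15),("side",*b(632,52),-h,t,.15),("side",*b(640,150),h,-t,.15),("side",*b(664,148),h,t,.15)]
P=onz("scene",a(660,120),.15)
print(P); print(fit(O,[P[0],P[1],2.]))
a=lambda x,y:(325+x/4.5,125+y/4.5); b=lambda x,y:(185+x/3.6,285+y/3.6)
print("keeper",[onz("scene",a(*q),.172).round(3)[:2].tolist() for q in [(395,85),(463,112),(430,138),(358,122)]],[onz("side",b(*q),.172).round(3)[:2].tolist() for q in [(85,130),(195,150),(163,208),(45,213)]])
print("other keeper",[onz("scene",a(*q),.172).round(3)[:2].tolist() for q in [(252,30),(320,60),(287,85),(217,65)]])
print("other top",[onz("scene",a(*q),.152).round(3)[:2].tolist() for q in [(150,165),(165,178)]],[onz("side",b(*q),.152).round(3)[:2].tolist() for q in [(415,30),(452,38)]])
print("board",[onz("side",b(*q),.012).round(3)[:2].tolist() for q in [(18,460),(487,550)]])
E
```

```text
[ 0.47222379 -0.27668326  0.15      ]
(array([ 0.47617786, -0.27838675,  1.83255203]), array([ 0.1,  0.2, -1.3, -0.9, -1.4, -0.4,  0.1, -0.4, -0.8, -0.4,  0.4,
        0.3, -1.9, -0.2, -0.2, -0.8, -1.2,  0.5,  0.1,  0.4]))
keeper [[0.602, 0.274], [0.65, 0.27], [0.645, 0.234], [0.601, 0.225]] [[0.656, 0.2], [0.606, 0.204], [0.611, 0.235], [0.659, 0.243]]
other keeper [[0.499, 0.279], [0.551, 0.272], [0.546, 0.236], [0.5, 0.231]]
other top [[0.504, 0.141], [0.519, 0.135]] [[0.529, 0.109], [0.51, 0.111]]
board [[0.694, 0.271], [0.472, 0.284]]
```

```bash
python3 -m handwheel '[[0.3,-0.18,-0.3,-0.02],[0.6,-0.36,-0.3,-0.06],[0.9,-0.55,-0.3,-0.1],[1,-0.6,-0.3,-0.15],[1,-0.6,-0.3,-0.19],[1,-0.6,-0.3,-0.228],[1,-0.6,-0.3,-0.228],[1,-0.6,-0.3,-0.228],[1,-0.6,-0.3,-0.228],[1,-0.6,-0.3,-0.228],[1,-0.6,-0.3,-0.228],[1,-0.6,-0.3,-0.228],[1,-0.6,-0.3,-0.228]]' 100 20
python3 - <<'E'
from rig import robot, vision
import cv2,numpy as np
o=robot.get_obs(); print({k:np.round(o[k],4).tolist() for k in("time","q","position","tool_rot","ft_force")})
d=vision.camera("wrist"); cv2.imwrite("pics/w1.png",d["frame"][:,:,::-1]); print(d["K"].tolist(),d["hand_eye"].tolist())
E
```

```text
time: 1.98
position: [0.451, -0.2908, 0.3207]
tool_rot: [0.607, 0.795, -0.0, 0.0]
ft_force: [-0.2, 0.2, 0.1]
grip_width: 0.0872
grip_force: 0.0
{'time': 1.9833, 'q': [-0.7811, 0.3091, 1.5365, -0.0001, 1.2956, -1.0485], 'position': [0.451, -0.2908, 0.3207], 'tool_rot': [0.6065, 0.7951, -0.0, 0.0002], 'ft_force': [-0.1757, 0.2352, 0.0741]}
[[371.64829954431775, 0.0, 323.5222750398365], [0.0, 371.64829954431775, 242.880720431418], [0.0, 0.0, 1.0]] [[-0.0004294945534806411, -0.9616949096240428, -0.27412171810644603, 0.07635441149881128], [0.999999313685019, -0.000711843283321436, 0.000930542114905005, -0.00010217119287392329], [-0.0010900293189415548, -0.27412113030983454, 0.961694555331234, -0.15347731033069262], [0.0, 0.0, 0.0, 1.0]]
```

View pics/w1.png

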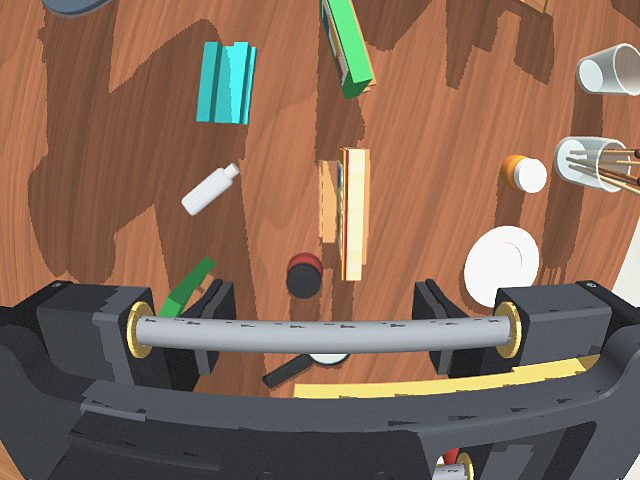

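The wrist view shows the panel's top edge from about (col 355, row 150) to (350, 280), roughly in line with the tool; the green panel is beyond it at (345, 50). I'll take an enlarged crop to read off the corners.

Run:
```python
import cv2
s=cv2.imread("pics/w1.png"); cv2.imwrite("pics/w1c.png",cv2.resize(s[140:290,305:385],None,fx=4,fy=4,interpolation=cv2.INTER_CUBIC))
```

```text
(no output)
```

View pics/w1c.png

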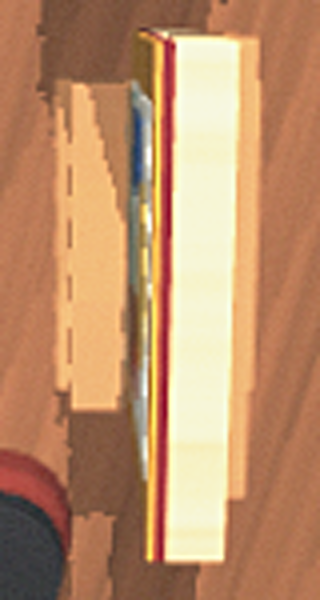

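```bash
cat >> h.py <<'E'
HE=np.array([[-0.00042949,-0.96169491,-0.27412172,0.07635441],[0.99999931,-0.00071184,0.00093054,-0.00010217],[-0.00109003,-0.27412113,0.96169456,-0.15347731],[0,0,0,1]])
FW,UW,VW=371.6483,323.5223,242.8807
def wcam(pos,quat):
    T=np.eye(4);T[:3,:3]=R.from_quat(quat).as_matrix();T[:3,3]=pos;return T@HE
def wz(T,px,z):
    u,v=px[0]-UW,px[1]-VW;r=np.hypot(u,v);a=r/FW
    d=T[:3,:3]@[np.sin(a)*u/r,np.sin(a)*v/r,np.cos(a)];return T[:3,3]+d*(z-T[2,3])/d[2]
def wproj(T,P):
    p=(np.atleast_2d(P)-T[:3,3])@T[:3,:3];a=np.arctan2(np.hypot(p[:,0],p[:,1]),p[:,2]);n=np.hypot(p[:,0],p[:,1])
    return np.c_[UW+FW*a*p[:,0]/n,VW+FW*a*p[:,1]/n]
E
python3 - <<'E'
from h import *
T=wcam([.451,-.2908,.3207],[.6065,.7951,0,.0002])
q=[(163,34),(240,36),(162,560),(225,562),(150,32),(149,558)]
P=np.array([wz(T,(305+x/4,140+y/4),.15) for x,y in q])
print(P.round(4)[:,:2]); print("w",np.linalg.norm(P[0]-P[1]),np.linalg.norm(P[2]-P[3]),np.linalg.norm(P[4]-P[1]),np.linalg.norm(P[5]-P[3]),"L",np.linalg.norm(P[0]-P[2]),np.linalg.norm(P[1]-P[3]))
for a,b in((0,2),(1,3)):
    d=P[a]-P[b];print(np.arctan2(d[1],d[0]))
c=P[:4].mean(0);print(c)
Rm=R.from_quat([.6065,.7951,0,.0002]).as_matrix();print("tool delta",Rm.T@(c-[.451,-.2908,.3207]))
# green panel near
print("green",wz(T,(362,95),.14),wz(T,(372,80),.14))
E
```

```text
[[ 0.4516 -0.2194]
 [ 0.4678 -0.2152]
 [ 0.4849 -0.3358]
 [ 0.4995 -0.3324]
 [ 0.4488 -0.2197]
 [ 0.4819 -0.3361]]
w 0.016746489418931795 0.014889597771479754 0.019570974780320556 0.017975656231040592 L 0.12103590896930864 0.12143236089367156
1.8495139623784467
1.8340939498394457
[ 0.47597325 -0.27568127  0.15      ]
tool delta [0.00803396 0.02803997 0.17070426]
green [ 0.45319613 -0.16875373  0.14      ] [ 0.45809405 -0.15277714  0.14      ]
```

```bash
python3 -m handwheel '[[0.01,0.09,0.1,0],[0.01,0.09,0.22,0],[0.01,0.09,0.34,0],[0.01,0.09,0.46,0],[0.01,0.09,0.56,0],[0.01,0.09,0.63,0],[0.01,0.09,0.655,0],[0.01,0.09,0.655,0]]' 60 20
python3 -m handwheel '[[0,0,0,0],[0,0,0,0],[0,0,0,0],[0,0,0,0],[0,0,0,0],[0,0,0,0]]' 0 25
```

```text
time: 2.7
position: [0.4749, -0.2808, 0.1222]
tool_rot: [0.608, 0.794, 0.0, -0.002]
ft_force: [-0.1, -0.4, 0.5]
grip_width: 0.053
grip_force: 0.0
time: 3.2
position: [0.4763, -0.2815, 0.1248]
tool_rot: [0.607, 0.795, -0.0, 0.001]
ft_force: [-0.2, -0.7, 0.5]
grip_width: 0.0204
grip_force: 0.0
```

```bash
python3 -m handwheel '[[0,0,0,0],[0,0,0,0],[0,0,0,0],[0,0,0,0]]' 0 25
python3 -m handwheel '[[0,0,-0.01,0],[0,0,-0.03,0],[0,0,-0.06,0],[0,0,-0.1,0],[0,0,-0.14,0],[0,0,-0.2,0],[0,0,-0.28,0],[0,0,-0.36,0],[0,0,-0.44,0],[0,0,-0.5,0],[0,0,-0.5,0],[0,0,-0.5,0]]'
```

```text
time: 3.53
position: [0.4761, -0.2816, 0.1247]
tool_rot: [0.607, 0.795, -0.0, 0.0]
ft_force: [-0.8, 0.9, 5.5]
grip_width: 0.0178
grip_force: 25.0
time: 4.53
position: [0.4763, -0.2814, 0.275]
tool_rot: [0.607, 0.795, -0.0, 0.001]
ft_force: [-0.9, 1.3, -2.4]
grip_width: 0.018
grip_force: 25.0
```

```bash
python3 -m handwheel '[[0.03,0.03,-0.1,0],[0.1,0.1,-0.2,0],[0.19,0.19,-0.28,0.01],[0.28,0.28,-0.28,0.02],[0.37,0.37,-0.28,0.03],[0.46,0.46,-0.28,0.04],[0.54,0.54,-0.28,0.05],[0.61,0.61,-0.28,0.05],[0.66,0.66,-0.28,0.05],[0.68,0.68,-0.28,0.05],[0.68,0.68,-0.28,0.05],[0.68,0.68,-0.28,0.05]]'
python3 - <<'E'
from rig import robot, vision
import cv2,numpy as np
o=robot.get_obs(); print({k:np.round(o[k],4).tolist() for k in("time","q","position","tool_rot","ft_force")})
d=vision.camera("wrist"); cv2.imwrite("pics/w2.png",d["frame"][:,:,::-1])
cv2.imwrite("pics/w2c.png",cv2.resize(d["frame"][0:290,180:520,::-1],None,fx=2,fy=2,interpolation=cv2.INTER_CUBIC))
E
```

```text
time: 5.53
position: [0.6184, -0.0312, 0.3564]
tool_rot: [0.724, 0.69, -0.001, -0.001]
ft_force: [0.5, -0.4, -2.1]
grip_width: 0.0177
grip_force: 25.0
{'time': 5.5333, 'q': [-0.2301, 0.4107, 1.2782, -0.0012, 1.4561, -0.182], 'position': [0.6184, -0.0312, 0.3564], 'tool_rot': [0.7239, 0.6899, -0.0014, -0.0011], 'ft_force': [0.5499, -0.388, -2.1259]}
```

View pics/w2c.png

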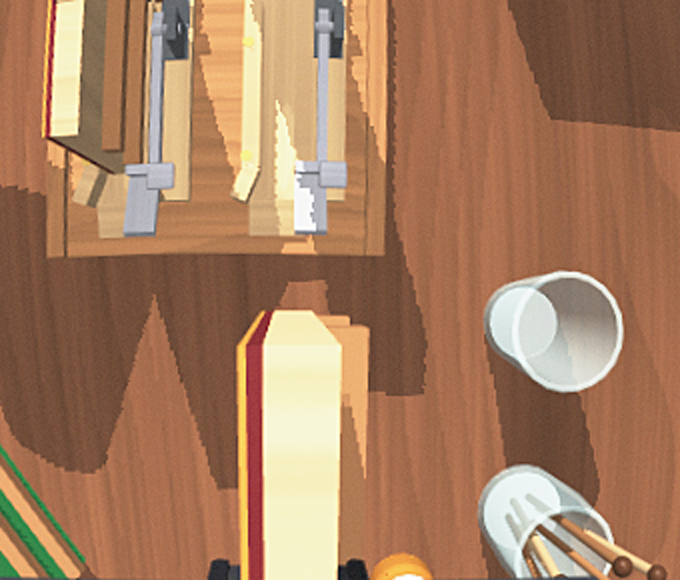

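The wrist view (crop scaled 2x) shows the empty bay straight ahead: left cheek flare at (245,180), catch nose at (310,200), and the held panel below with its top corners at (240,345) and (340,345). I'll fit the bay pose from all three cameras and check the held panel's pose.

Run:
```python
from h import *
T=wcam([.6184,-.0312,.3564],[.7239,.6899,-.0014,-.0011])
W=lambda x,y:(180+x/2,y/2); S=lambda x,y:(325+x/4.5,125+y/4.5); D=lambda x,y:(185+x/3.6,285+y/3.6)
def pr(c,P): return wproj(T,P) if c=="w" else proj(c,P)
def model(p):
    x,y,yaw,z0,e,eo,L,s1=p
    a,b=e-.024,e-.024+L
    return [("w",W(250,202),(-.08,.019,.036),1),("w",W(260,170),(-.062,.0105,.036),1),("w",W(262,0),(s1,.0105,.036),1),
    ("w",W(98,207),(-.08,.119,.036),.7),("w",W(43,137),(eo-.06,.109,.152),1),("w",W(78,137),(eo-.06,.091,.152),1),
    ("scene",S(150,165),(eo-.06,.109,.152),1),("scene",S(165,178),(eo-.06,.091,.152),1),
    ("side",D(415,30),(eo-.06,.091,.152),1),("side",D(452,38),(eo-.06,.109,.152),1),
    ("scene",S(395,85),(b,.024,.172),1),("scene",S(463,112),(b,-.024,.172),1),("scene",S(430,138),(a,-.024,.172),1),("scene",S(358,122),(a,.024,.172),1),
    ("side",D(85,130),(a,-.024,.172),1),("side",D(195,150),(a,.024,.172),1),("side",D(163,208),(b,.024,.172),1),("side",D(45,213),(b,-.024,.172),1)]
def f(p):
    out=[]
    for c,px,l,w in model(p):
        q=world(p[:3],l); q[:,2]+=p[3]; out.append((pr(c,q)[0]-px)*w)
    return np.concatenate(out)
r=least_squares(f,[.62,.17,1.53,.014,.06,0,.04,0],loss="soft_l1",x_scale=.01)
print(r.x.round(4),np.rad2deg(r.x[2])); print(f(r.x).reshape(-1,2).round(1).tolist())
J=r.jac; print(np.sqrt(np.diag(np.linalg.inv(J.T@J))).round(4)*1.0)
# held panel: red/gold edges, top z
for z in(.38,.385,.39):
    P=np.array([wz(T,W(*q),z) for q in[(238,345),(341,345),(243,545),(340,545)]]); print(z,P[:,:2].round(4).tolist())
```

```text
[6.2310e-01 1.7340e-01 1.5043e+00 1.3800e-02 6.3300e-02 1.5000e-03
 3.9600e-02 5.3000e-02] 86.19234626219013
[[-2.0, -0.4], [0.3, 1.3], [1.2, 0.0], [-4.1, -0.7], [0.2, 0.9], [0.8, -0.5], [-1.2, -0.0], [1.0, -0.5], [-1.6, 0.2], [-1.3, -0.4], [-1.8, -0.5], [-1.5, -0.4], [-1.4, 0.6], [-0.9, -2.1], [0.3, 0.5], [-0.2, -0.0], [-0.8, 5.9], [0.7, -0.9]]
[0.0005 0.0012 0.009  0.001  0.0018 0.0015 0.0024 0.0019]
0.38 [[0.6131, 0.034], [0.631, 0.0332], [0.6116, -0.003], [0.6297, -0.0039]]
0.385 [[0.6134, 0.0345], [0.6307, 0.0336], [0.6121, -0.0011], [0.6294, -0.002]]
0.39 [[0.6138, 0.0349], [0.6304, 0.0341], [0.6125, 0.0007], [0.6292, -0.0001]]
```

Bay pose fits well: origin (0.623, 0.173), yaw 86.2°, base 14 mm high. I'll lower the panel in front of the mouth, aligned with the bay.

```bash
python3 -m handwheel '[[0.015,-0.03,0.08,0.0034],[0.015,-0.03,0.2,0.0034],[0.015,-0.03,0.32,0.0034],[0.015,-0.03,0.44,0.0034],[0.015,-0.03,0.55,0.0034],[0.015,-0.03,0.63,0.0034],[0.015,-0.03,0.68,0.0034],[0.015,-0.03,0.7,0.0034],[0.015,-0.03,0.7,0.0034],[0.015,-0.03,0.7,0.0034],[0.015,-0.03,0.7,0.0034]]'
python3 - <<'E'
from rig import robot, vision
import cv2,numpy as np
o=robot.get_obs(); print({k:np.round(o[k],4).tolist() for k in("time","q","position","tool_rot","ft_force","moment")})
a=2*np.degrees(np.arctan2(o["tool_rot"][1],o["tool_rot"][0]));print("yaw",a)
d=vision.camera("wrist")["frame"]; e=vision.camera("scene")["frame"]
f=lambda im,x,y,w,h,k:cv2.resize(im[y:y+h,x:x+w,::-1],None,fx=k,fy=k,interpolation=cv2.INTER_CUBIC)
cv2.imwrite("pics/w3.png",np.hstack([f(d,220,0,200,300,2),f(e,310,120,133,200,3)]))
E
```

```text
time: 6.5
position: [0.6116, -0.0269, 0.1497]
tool_rot: [0.732, 0.682, 0.001, 0.001]
ft_force: [0.3, -1.1, -1.5]
grip_width: 0.0177
grip_force: 25.0
{'time': 6.5, 'q': [-0.2262, 0.6076, 1.5422, -0.0001, 0.9886, -0.1554], 'position': [0.6116, -0.0269, 0.1497], 'tool_rot': [0.7317, 0.6816, 0.0009, 0.0014], 'ft_force': [0.2733, -1.0527, -1.5098], 'moment': [-0.0142, -0.0692, -0.0026]}
yaw 85.94376442934116
```

View pics/w3.png

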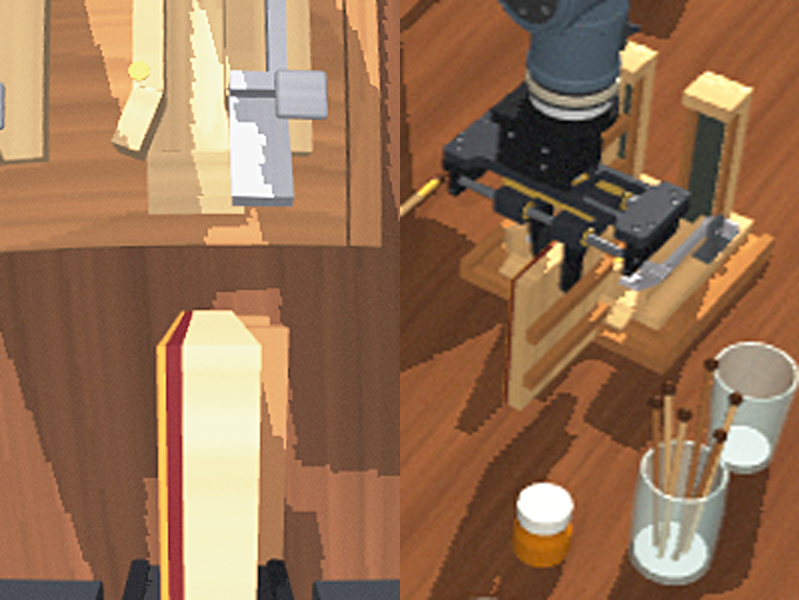

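Close view: left cheek bend at crop (163,88), tip (147,150), catch nose at (265,150), with the panel pointing at the groove. I'll refine the lateral offset and yaw from this.

Run:
```python
from h import *
from rig import robot
o=robot.get_obs(); print(o["position"],o["time"])
T=wcam([.6116,-.0269,.1497],[.7317,.6816,.0009,.0014])
W=lambda x,y:(220+x/2,y/2)
z0=.0138
L={"tip":((147,150),.036),"bend":((163,88),.036),"far":((163,0),.036),"floorL":((148,213),.012),"floorR":((243,213),.012)}
th=np.radians(86.2);ex=np.array([np.cos(th),np.sin(th)]);ey=np.array([-ex[1],ex[0]])
for k,(q,z) in L.items():
    P=wz(T,W(*q),z+z0)[:2];d=P-[.6231,.1734];print(k,P.round(4),"local",(d@ex).round(4),(d@ey).round(4))
for q in[(158,345),(260,345),(160,550),(258,550)]:
    P=wz(T,W(*q),.1497+.0252)[:2];d=P-[.6231,.1734];print(P.round(4),"local",(d@ex).round(4),(d@ey).round(4))
```

```text
[ 0.61156739 -0.026468    0.1497517 ] 6.6
tip [0.6006 0.0953] local -0.0795 0.0172
bend [0.6075 0.1169] local -0.0574 0.0118
far [0.6096 0.1501] local -0.0241 0.0119
floorL [0.5978 0.0757] local -0.0992 0.0188
floorR [0.6325 0.0731] local -0.0995 -0.0161
[0.6077 0.0386] local -0.1355 0.0064
[0.6253 0.0373] local -0.1356 -0.0112
[0.6048 0.0011] local -0.1731 0.0068
[ 6.229e-01 -2.000e-04] local -0.1732 -0.0113
```

```bash
python3 -m handwheel '[[0,-0.006,0.012,0],[0,-0.012,0.024,0],[0,-0.012,0.024,0],[0,-0.012,0.024,0]]'
python3 -m handwheel '[[0.015,0,0,0],[0.03,0,0,0],[0.045,0,0,0],[0.06,0,0,0],[0.075,0,0,0],[0.09,0,0,0],[0.105,0,0,0],[0.12,0,0,0],[0.135,0,0,0],[0.15,0,0,0],[0.165,0,0,0],[0.18,0,0,0],[0.19,0,0,0],[0.19,0,0,0]]'
python3 - <<'E'
from rig import robot, vision
import cv2,numpy as np
o=robot.get_obs(); print(o["moment"].round(3),o["ft_force"].round(2))
f=lambda im,x,y,w,h,k:cv2.resize(im[y:y+h,x:x+w,::-1],None,fx=k,fy=k,interpolation=cv2.INTER_CUBIC)
e=vision.camera("scene")["frame"];d=vision.camera("wrist")["frame"];g=vision.camera("side")["frame"]
cv2.imwrite("pics/w4.png",np.hstack([f(d,250,0,130,250,2.2)[:550],f(e,330,140,110,250,2.2)[:550],f(g,190,210,125,250,2.2)[:550]]))
E
```

```text
time: 6.93
position: [0.6064, -0.0255, 0.1406]
tool_rot: [0.731, 0.682, -0.0, -0.0]
ft_force: [-0.1, -1.0, -1.7]
grip_width: 0.0181
grip_force: 25.0
time: 8.1
position: [0.6109, 0.0319, 0.1408]
tool_rot: [0.731, 0.682, 0.0, -0.0]
ft_force: [0.1, 0.2, -2.5]
grip_width: 0.0176
grip_force: 25.0
[-0.102 -0.048 -0.012] [ 0.08  0.15 -2.45]
```

View pics/w4.png

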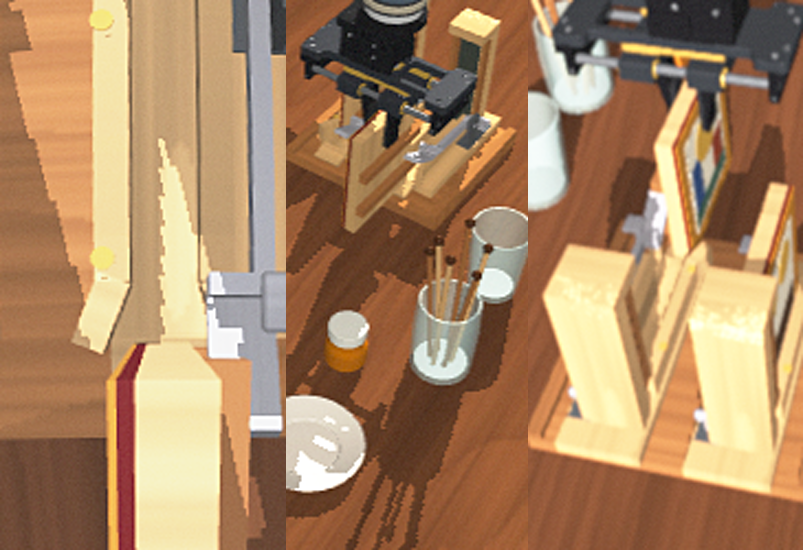

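Run:
```python
from h import *
from rig import robot
o=robot.get_obs(); p,q=o["position"],o["tool_rot"]; print(p,q)
T=wcam(p,q); W=lambda x,y:(250+x/2.2,y/2.2)
th=2*np.arctan2(q[1],q[0]);ex=np.array([np.cos(th),np.sin(th)]);ty=np.array([ex[1],-ex[0]]);print("yaw",np.degrees(th))
for n,c,z in[("L",(129,280),.0498),("L",(130,20),.0498),("R",(200,250),.0498),("R",(197,20),.0498),("gold",(107,380),p[2]+.0252),("back",(220,378),p[2]+.0252),("gold",(108,545),p[2]+.0252),("back",(217,545),p[2]+.0252),("botL",(148,343),.026),("botR",(203,343),.026)]:
    d=wz(T,W(*c),z)[:2]-p[:2];print(n,(d@ex).round(4),(d@ty).round(4))
```

```text
[0.61084587 0.03120722 0.14077762] [ 7.31383504e-01  6.81966383e-01 -2.69126931e-05 -1.47958856e-04]
yaw 85.99499093423186
L 0.0846 -0.0095
L 0.1661 -0.0093
R 0.0936 0.0114
R 0.1661 0.0107
gold 0.065 -0.0085
back 0.0653 0.0092
gold 0.038 -0.0088
back 0.038 0.0091
botL 0.0647 -0.0043
botR 0.0647 0.0136
```

Panel and groove are parallel and centred to within about 1 mm. I'll raise it slightly and advance, watching the force.

```bash
python3 -m handwheel '[[0,0.002,-0.004,0],[0.012,0.002,-0.004,0],[0.024,0.002,-0.004,0],[0.036,0.002,-0.004,0],[0.048,0.002,-0.004,0],[0.06,0.002,-0.004,0],[0.072,0.002,-0.004,0],[0.084,0.002,-0.004,0],[0.096,0.002,-0.004,0],[0.1,0.002,-0.004,0]]'
python3 -m handwheel '[[0.012,0,0,0],[0.024,0,0,0],[0.036,0,0,0],[0.048,0,0,0],[0.06,0,0,0],[0.072,0,0,0],[0.084,0,0,0],[0.096,0,0,0],[0.1,0,0,0]]'
```

```text
time: 9.08
position: [0.6136, 0.0619, 0.142]
tool_rot: [0.731, 0.682, 0.0, -0.0]
ft_force: [-0.4, -0.5, -3.5]
grip_width: 0.0178
grip_force: 25.0
time: 9.83
position: [0.6157, 0.0916, 0.1421]
tool_rot: [0.731, 0.682, 0.0, -0.0]
ft_force: [-1.0, -1.0, -2.4]
grip_width: 0.0176
grip_force: 25.0
```

```bash
python3 -m handwheel '[[0.012,0,0,0],[0.024,0,0,0],[0.036,0,0,0],[0.048,0,0,0],[0.06,0,0,0],[0.072,0,0,0],[0.084,0,0,0],[0.096,0,0,0],[0.108,0,0,0],[0.12,0,0,0],[0.12,0,0,0]]'
python3 -m handwheel '[[0.01,0,0,0],[0.02,0,0,0],[0.03,0,0,0],[0.04,0,0,0],[0.05,0,0,0],[0.06,0,0,0],[0.07,0,0,0],[0.07,0,0,0]]'
```

```text
time: 10.75
position: [0.6183, 0.1278, 0.142]
tool_rot: [0.731, 0.682, 0.0, -0.0]
ft_force: [-0.7, 0.8, -3.0]
grip_width: 0.0176
grip_force: 25.0
time: 11.42
position: [0.6197, 0.1486, 0.1421]
tool_rot: [0.731, 0.682, 0.0, -0.0]
ft_force: [0.4, 1.1, -2.9]
grip_width: 0.0182
grip_force: 25.0
```

```bash
python3 -m handwheel '[[0.006,0,0,0],[0.012,0,0,0],[0.018,0,0,0],[0.024,0,0,0],[0.03,0,0,0],[0.036,0,0,0],[0.042,0,0,0],[0.046,0,0,0],[0.046,0,0,0]]'
python3 -m handwheel '[[0.002,0,0,0],[0.004,0,0,0],[0.006,0,0,0],[0.008,0,0,0],[0.01,0,0,0],[0.01,0,0,0]]'
```

```text
time: 12.17
position: [0.6207, 0.162, 0.1421]
tool_rot: [0.731, 0.682, 0.0, -0.0]
ft_force: [-0.1, 0.1, -1.8]
grip_width: 0.0175
grip_force: 25.0
time: 12.67
position: [0.6209, 0.1646, 0.142]
tool_rot: [0.731, 0.682, 0.0, -0.0]
ft_force: [-0.8, 0.0, -3.0]
grip_width: 0.0177
grip_force: 25.0
```

```bash
python3 -m handwheel '[[0.002,0,0,0],[0.004,0,0,0],[0.006,0,0,0],[0.008,0,0,0],[0.01,0,0,0],[0.01,0,0,0]]'
python3 -m handwheel '[[0.002,0,0,0],[0.004,0,0,0],[0.006,0,0,0],[0.006,0,0,0]]'
python3 -m handwheel '[[0.002,0,0,0],[0.004,0,0,0],[0.006,0,0,0],[0.006,0,0,0]]' | grep -E "pos|ft"
```

```text
time: 13.17
position: [0.6211, 0.1677, 0.142]
tool_rot: [0.731, 0.682, 0.0, -0.0]
ft_force: [-0.0, -0.8, -3.2]
grip_width: 0.0179
grip_force: 25.0
time: 13.5
position: [0.6213, 0.1695, 0.1421]
tool_rot: [0.731, 0.682, 0.0, -0.0]
ft_force: [-0.8, -0.6, -3.2]
grip_width: 0.0178
grip_force: 25.0
position: [0.6214, 0.1713, 0.1421]
ft_force: [0.3, -0.9, -2.5]
```

```bash
for i in 1; do python3 -m handwheel '[[0.002,0,0,0],[0.004,0,0,0],[0.004,0,0,0]]' | grep -E "pos|ft"; python3 -m handwheel '[[0.002,0,0,0],[0.004,0,0,0],[0.004,0,0,0]]' | grep -E "pos|ft"; python3 -m handwheel '[[0.002,0,0,0],[0.004,0,0,0],[0.004,0,0,0]]' | grep -E "pos|ft"; done
```

```text
position: [0.6217, 0.1726, 0.1423]
ft_force: [-0.2, -0.7, -2.6]
position: [0.6216, 0.1736, 0.1422]
ft_force: [-0.1, 0.5, -1.4]
position: [0.6217, 0.1737, 0.1422]
ft_force: [-0.3, -5.2, -1.6]
```

Contact with the stop was felt at 5 N. I'll lower the panel onto the floor and look at the catch before letting go.

```bash
python3 -m handwheel '[[0.001,0,0.003,0],[0.002,0,0.005,0],[0.002,0,0.005,0],[0.002,0,0.005,0]]' | grep -E "pos|ft"
python3 - <<'E'
from rig import robot, vision
import cv2,numpy as np
f=lambda im,x,y,w,h,k:cv2.resize(im[y:y+h,x:x+w,::-1],None,fx=k,fy=k,interpolation=cv2.INTER_CUBIC)
e=vision.camera("scene")["frame"];g=vision.camera("side")["frame"];d=vision.camera("wrist")["frame"]
cv2.imwrite("pics/s5.png",e[:,:,::-1])
cv2.imwrite("pics/w5.png",np.vstack([np.hstack([f(e,330,150,110,90,4)[:360],f(g,190,255,90,90,4)]),f(d,100,0,440,132,1.8182)[:240]]))
for l in["catch","panel_batten"]:print(l,[(np.round(r["point"]).tolist(),round(r["conf"],2)) for r in vision.look_for("scene",l)])
print(cv2.imread("pics/w5.png").shape)
E
```

```text
position: [0.6218, 0.1737, 0.1408]
ft_force: [-0.9, -5.7, 0.9]
catch [([207.0, 397.0], 0.63)]
panel_batten [([184.0, 400.0], 0.88), ([222.0, 283.0], 0.74), ([290.0, 152.0], 0.58)]
(600, 800, 3)
```

View pics/w5.png

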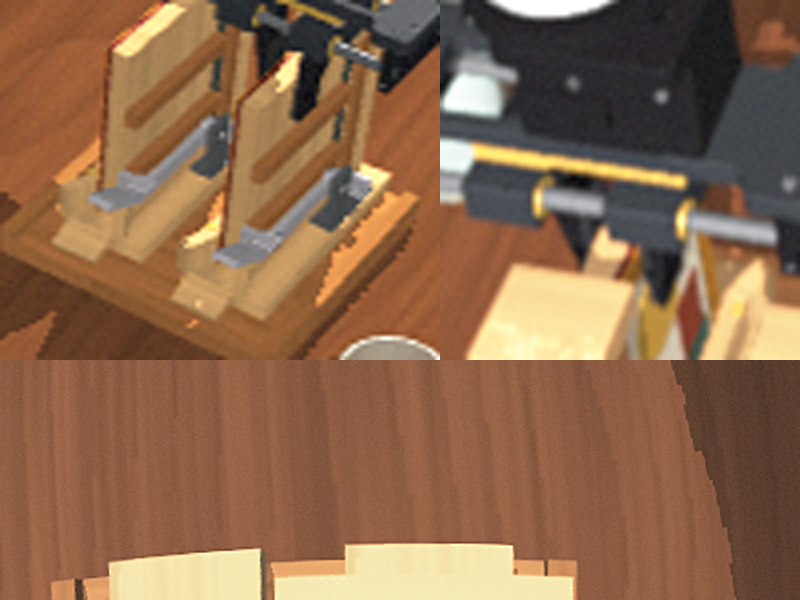

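The picture shows our catch at (245,250) lying exactly like the latched one at (120,195), its nose down behind the batten's end. The floor now carries the weight (+0.9 N). Next I ease the push, open, and rise straight up.

```bash
python3 -m handwheel '[[-0.002,0,0,0],[-0.003,0,0,0],[-0.003,0,0,0]]' | grep -E "pos|ft"
python3 -m handwheel '[[0,0,0,0],[0,0,0,0],[0,0,0,0],[0,0,0,0],[0,0,0,0],[0,0,0,0],[0,0,0,0]]' 52
python3 -m handwheel '[[0,0,-0.02,0],[0,0,-0.05,0],[0,0,-0.1,0],[0,0,-0.17,0],[0,0,-0.25,0],[0,0,-0.35,0],[0,0,-0.45,0],[-0.1,0,-0.55,0],[-0.2,0,-0.6,0],[-0.3,0,-0.6,0],[-0.35,0,-0.6,0],[-0.35,0,-0.6,0],[-0.35,0,-0.6,0]]'
python3 - <<'E'
from rig import robot, vision
import cv2,numpy as np
e=vision.camera("scene")["frame"][:,:,::-1];vision.camera("side")
cv2.imwrite("pics/s6.png",e)
for c in["scene","side"]:
  for l in["catch","panel","panel_batten"]:print(c,l,[(np.round(r["point"]).tolist(),round(r["conf"],2)) for r in vision.look_for(c,l)])
s=cv2.imread("pics/s5.png").astype(int)
r=np.abs(e.astype(int)-s).max(2)[150:240,330:440]>40
print("changed px, lower half of rack",r[35:].sum(), np.argwhere(r[35:])[:,::-1].min(0,initial=999)+[330,185], np.argwhere(r[35:])[:,::-1].max(0,initial=0)+[330,185])
# catch similarity between both bays (before release vs after)
E
```

```text
position: [0.6218, 0.1737, 0.1408]
ft_force: [-0.3, -4.9, 0.3]
time: 16.0
position: [0.6216, 0.1747, 0.1406]
tool_rot: [0.731, 0.682, 0.0, -0.0]
ft_force: [0.2, -0.5, -0.0]
grip_width: 0.0444
grip_force: 0.0
time: 17.08
position: [0.6138, 0.0694, 0.3204]
tool_rot: [0.732, 0.681, 0.0, -0.001]
ft_force: [-0.6, 0.6, 0.5]
grip_width: 0.0454
grip_force: 0.0
scene catch []
scene panel [([183.0, 400.0], 0.94), ([292.0, 151.0], 0.61), ([222.0, 282.0], 0.6), ([167.0, 369.0], 0.21)]
scene panel_batten [([293.0, 151.0], 0.72), ([221.0, 282.0], 0.71), ([185.0, 400.0], 0.63), ([205.0, 409.0], 0.49)]
side catch [([320.0, 247.0], 0.74), ([200.0, 253.0], 0.29)]
side panel [([161.0, 418.0], 0.95), ([244.0, 369.0], 0.85), ([320.0, 247.0], 0.78)]
side panel_batten [([322.0, 241.0], 0.9), ([247.0, 370.0], 0.79), ([162.0, 420.0], 0.64)]
changed px, lower half of rack 0 [1329 1184] [330 185]
```

```bash
python3 -c "
from rig import job; print(job.hand_in())"
```

```text
the job is handed in; nothing more can be done
None
```

The icon panel is in the empty bay, pushed home until it met the felt stop at about 5 N. The catch has dropped behind it, the gripper is open and clear, and the job was handed in just after 17 s on the robot's clock.

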